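# Lock the vial carousel with its index pin

### The arm

A 7-joint arm with a two-finger parallel gripper is mounted at the origin on the work surface. World frame = base frame: x ahead of the robot, y to its left, z up, the work surface at z = 0. Lengths are in m, angles in rad, forces in N, time in s.
With the tool pointing down it reaches from about 0.425 to 0.875 m from the base axis. Payload 4.7 kg.
Tool frame: the origin (TCP) lies midway between the tips of the shut fingers; the grasp point (between the pads) lies 19 mm behind it; z points along the fingers, y is the direction in which the jaws open and shut (so a half turn about z gives the same grasp; the last joint's range is limited). The gripper opens to 87 mm and grips with 3 to 60 N. Pads are 19 mm wide; open, the fingers measure 117 mm over their backs; the gripper's body (75 mm by 190 mm) begins 51 mm behind the grasp point.
Start: joints at [1.34, 0.321, -0.07, 1.45, 0.023, 1.371, -0.057], TCP at [0.158, -0.631, 0.223] pointing down, gripper open.
Joint ranges: [-2.86, 2.86], [-0.3, 2.09], [-1.38, 1.24], [0.06, 2.45], [-1.56, 4.7], [0.09, 2.05], [-2.69, 2.69]. Speed limits (rad/s): [2.57, 2.57, 3.14, 3.14, 3.14, 3.14, 3.14].

### API

Orientations are given as a rotation vector (axis times angle).
In Python, from bench import * gives the robot as it stands.
- The arm moves only by the tool move_arm, never from a script. Its arguments are lists of equal length, an entry for each row: "jaw": the closure in counts, from 0 (fully open) to 255 (shut); "slide": the shift along the tool's x, y, z in cm, a list of three; "dr": the turn, a rotation vector about the tool's x, y, z in degrees, a list of three. A call has 1 to 5 rows; each row shifts and turns the commanded pose from where the row before left it, along the tool's axes as they then stand; what a row does not reach is not made up. A row lasts 1/10 s, in which the tool goes at most 50 mm and 8.59 degrees, less where a joint would pass 70% of its speed; a pose out of reach is approached as far as the arm can. A call with a gripper value outside its range is refused whole. The fingers move at their own pace and stop on an object; "force" is the grip in N (left out, the last holds). Time passes only in rows, so rows that do not move let the fingers close. It gives the time, the measured TCP pose, the force and the opening at its end, in the units of the state.
- get_state(): the state, without advancing time (a new reading comes with each control period).
- get_image(name): name is "scene" or "top" or "wrist"; returns (picture, depth): 420x560x3 uint8, red, green, blue; 420x560 float32, m along the optical axis (not along the pixel's ray), 0 where there is no reading.
- camera_params(name): a dict with "K" (3x3 intrinsics, pixels), "extrinsics" (4x4, takes a point from camera to world coordinates); the wrist camera has in their place "tool_from_camera" (4x4, takes a point from camera to tool coordinates, whose origin is the TCP and whose axes are the flange's). Camera axes: x right, y up, looking along -z (the intrinsics and any distortion apply to the point x, -y, -z); pixel columns grow to the right and rows downward; lengths in m; the calibration is good to about 2 mm. A picture is of the moment at which its call begins: read the wrist's pose just before it. camera_params takes no time and is no camera call.
- close_job(): hands the job in, once; it reports no verdict.
Trained networks look in the newest picture that a camera, given by its name, has taken for a name from the list of things; names that differ only in an ending like _2 or _b are one class to them, and where a whole thing is asked for, a point or a joint stands for the part that bears it (a point fixed in the world has none). Each returns a list of dicts, best first, with "score" (0 to 1); they miss things now and then, are a little off and sometimes report something else, mostly with a low value. They report only what shows in the picture. A call takes as long as a camera call.
- regions_of(camera, query): "mask" (420x560 bool, what is visible of it) and "xy" ([column, row] in pixels, amid what is visible of it).
The state is a dict: "time": time; "joint_positions": joint angles; "qd": joint speeds; "joint_torque": joint torques, N m; "position": TCP position; "tool_rot": TCP orientation; "ft_force": force on the tool from outside, world axes, zero at the start; "torque": the same for the moment, N m; "grip_width": opening from 0.0 (shut) to 1.0 (fully open).
Only numpy, scipy, OpenCV 4.12 (cv2) and the standard library are available. Lean on these libraries where they do the work, as an engineer would, in place of code of your own. Each camera call takes 0.05 s, during which the arm holds its last target.

### The job

Lock the vial carousel: take the blue-knobbed index pin out of the aluminium block, put it into the yellow-ringed hole of the black carousel, and turn the carousel counter-clockwise (seen from above) until the pin drops into the hidden bore underneath. Then press the pin fully home, upright with its flange flush on the carousel, and let go. Feel your way gently, never loading the pin against the dock with more than about 20 N, and leave the red-knobbed stud and the other loose things where they are.

Things in the scene. Friction and masses are not known exactly. Their poses are not given: they have to be found in the camera images.
- pin_knob (a point): Index pin (60 g, upright in the block): round blue knob 16 mm in diameter and 40 mm tall, below it a steel flange 22 mm in diameter and 4 mm thick, below that a round steel shank 10 mm in diameter and 26 mm long whose last 3.5 mm taper to a 6 mm flat tip. This point is the centre of the blue knob: 24 mm above the flange's underside, 50 mm above the tip. z points up along the pin.
- pin_tip (a point): Centre of the index pin's flat tip, on the pin's axis (z up along the pin).
- pin: The index pin; its origin lies on its axis at the underside of the flange; z points up along the pin.
- stud_knob (a point): Centre of the red knob of the short transport stud, which stands in the block's other hole, 80 mm from the index pin; same knob and flange, shank only 14 mm. Not used; leave it. Which of the block's two holes holds which pin varies.
- pin_block: Aluminium block 50 x 130 x 34 mm, fixed; origin at the centre of its underside, y along its length; two 12.5 mm through holes at y = +40 and -40 mm, in which the pins hang by their flanges on the top face.
- dock: Cream indexing dock, fixed: base 170 x 170 mm with a round well (rim 160 mm in diameter, top at 50 mm) and, along its +x side (x = 82 to 142 mm), a control panel 58 mm high with a knob to 69 mm. Origin at the centre of the base's underside, on the carousel's axis; z up.
- dock_axis (a point): Point on the carousel's vertical turning axis at the height of the carousel's top face (58 mm above the table).
- carousel_hole (a point): Centre of the mouth, in the carousel's top face, of the pin hole: a vertical through hole 12.5 mm in diameter with a yellow ring painted round it, 45 mm from the axis. It moves with the carousel.
- carousel (a joint): Angle in rad of the black carousel about its vertical axis, growing counter-clockwise seen from above; the hole lies at this angle from the dock's x axis. Starts at 0 to 0.4, stops at -0.1 and 3.2; drags with about 1 N at the hole. Disc 136 mm in diameter, 12 mm thick, top 58 mm above the table; six clipped-in glass vials rise 30 mm on the side away from the hole.
- ring_top (a point): Point on the turning axis, 45 mm above the table: top of a flat ring hidden under the carousel. It does not turn. It has one vertical bore, 13.5 mm in diameter, 45 mm from the axis, somewhere from 1.0 to 2.4 rad of joint carousel; its angle differs every time and is not measured. A pin tip standing on the ring beside the bore leaves the flange 13 mm above the carousel.
- bore_floor (a point): Point on the turning axis, 40 mm above the table: level of the friction plug in the hidden bore. When the pin hole comes over the bore, the lightly pressed tip drops 5 mm onto this plug; a push of 5 to 6 N then drives the plug down the last 8 mm, until the pin's flange meets the carousel.
- marker: Loose white marker pen with blue cap, 142 x 11 x 11 mm, lying on the table (bystander); origin at its underside.
- beaker: Loose glass beaker, 66 mm in diameter, 85 mm high (bystander); origin at the centre of its underside.
- reagent: Loose amber jar with blue cap, 60 mm in diameter, 120 mm high (bystander); origin at the centre of its underside.

How it is judged:
On the way, in this order (a step that is already met when the one before it is completed fails the run):
1. the index pin stands in the carousel's hole, its tip well inside (horizontal distance between pin_tip and carousel_hole below 0.004 m and angle between pin's own z axis and vertical below 0.15 rad and z of pin_tip in the frame of carousel_hole below -0.006 m), for 0.1 s.
2. the carousel has been turned counter-clockwise and the pin has dropped into the bore below it (horizontal distance between pin_tip and carousel_hole below 0.004 m and angle between pin's own z axis and vertical below 0.15 rad and z of pin_tip in the frame of carousel_hole below -0.0155 m and value of joint carousel above 0.8 rad).
At the end, for the whole second after the job is handed in: The index pin stands upright (within 0.08 rad) in the carousel's hole and through it in the hidden bore, its flange within 2 mm of the carousel's top face and its axis within 3 mm of the hole's, at rest and released (z of pin in the frame of carousel_hole below 0.002 m and horizontal distance between pin and carousel_hole below 0.003 m and angle between pin's own z axis and vertical below 0.08 rad and linear speed of pin below 0.01 m/s and value of joint carousel above 0.8 rad); the robot touches nothing.
It fails at once if the index pin is loaded against the dock or carousel with more than 30 N (contacts summed) (contact force between pin and dock above 30 N).
It fails at once if the red stud is pulled out or shifted more than 10 mm (distance of stud_knob from where it was at the start of the episode above 0.01 m).
It fails at once if a loose bystander is moved more than 30 mm (distance of any of marker, beaker, reagent from where it was at the start of the episode above 0.03 m).
It also fails if it takes over 72 s, if anything falls off the work surface, if the arm or the gripper's body presses on something with over 40 N, if the wrist force passes 120 N, or if a joint passes its speed limit or range.

## Working session

There is one attempt and no reset: what is moved stays moved. The work goes in short steps, Python scripts to look and compute and a tool call to move; the robot and the scene stay as the last step left them, time stands still between calls to the robot, and variables do not carry over. Pictures are saved under pics/ and viewed, and the job is handed in when it is done.

Besides the shell and the picture viewer there is one more tool, called after "Call:" in YAML: its name, and indented under it one key for each argument. move_arm: Moves the arm, as the interface text tells. Its arguments: {"type":"object","properties":{"jaw":{"type":"array","items":{"type":"number"}},"slide":{"type":"array","items":{"type":"array","items":{"type":"number"}}},"dr":{"type":"array","items":{"type":"array","items":{"type":"number"}}},"force":{"type":"number"}},"required":["jaw","slide","dr"]}

```bash
ls; mkdir -p pics; python3 - <<'E'
from bench import *
import cv2,numpy as np
s=get_state()
for k,v in s.items(): print(k,np.round(v,4))
for n in ["scene","top"]:
    im,d=get_image(n); cv2.imwrite(f"pics/{n}0.png",im[:,:,::-1]); np.save(f"{n}_d.npy",d)
    print(n,camera_params(n))
print(camera_params("wrist"))
E
```

```text
pics
time 0.0
joint_positions [ 1.3401  0.3218 -0.0701  1.4517  0.0226  1.3708 -0.0569]
qd [-0.0012 -0.0002 -0.0013 -0.0004 -0.0012  0.0008 -0.0005]
joint_torque [ 0.00000e+00 -4.91283e+01 -4.03900e-01 -3.12528e+01 -6.39000e-02
  4.36000e-02  2.00000e-04]
position [ 0.1574 -0.6301  0.2215]
tool_rot [-3.1162e+00 -3.8340e-01  5.0000e-04]
ft_force [0.3914 0.8015 0.0514]
torque [-0.0814  0.0337 -0.0439]
grip_width 1.0013
scene {'K': array([[445.84671185,   0.        , 279.65076963],
       [  0.        , 445.84671185, 203.10590352],
       [  0.        ,   0.        ,   1.        ]]), 'extrinsics': array([[-0.06279241, -0.65032096,  0.75705995,  1.31966007],
       [ 0.99794834, -0.03141309,  0.05578817,  0.04284561],
       [-0.01249862,  0.75900979,  0.65095923,  0.74252671],
       [ 0.        ,  0.        ,  0.        ,  1.        ]])}
top {'K': array([[409.23626392,   0.        , 279.36764723],
       [  0.        , 409.23626392, 209.01777857],
       [  0.        ,   0.        ,   1.        ]]), 'extrinsics': array([[ 0.01690773,  0.98917517, -0.14576218,  0.37400864],
       [-0.99961943,  0.01990125,  0.0191032 ,  0.01031009],
       [ 0.02179726,  0.14538372,  0.9891352 ,  1.20877187],
       [ 0.        ,  0.        ,  0.        ,  1.        ]])}
{'K': array([[338.94543628,   0.        , 278.62409717],
       [  0.        , 338.94543628, 214.89368356],
       [  0.        ,   0.        ,   1.        ]]), 'tool_from_camera': array([[-3.33413138e-04,  9.56806480e-01,  2.90725383e-01,
         8.06184499e-02],
       [ 9.99999733e-01,  1.29982099e-04,  7.19047409e-04,
         8.64321458e-04],
       [ 6.50200125e-04,  2.90725546e-01, -9.56806268e-01,
        -1.62168156e-01],
       [ 0.00000000e+00,  0.00000000e+00,  0.00000000e+00,
         1.00000000e+00]])}
```

View pics/scene0.png

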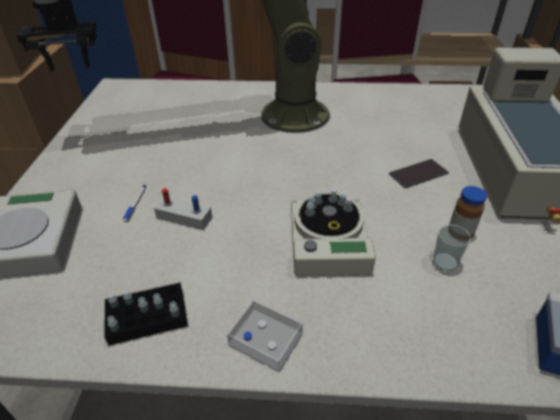

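View pics/top0.png

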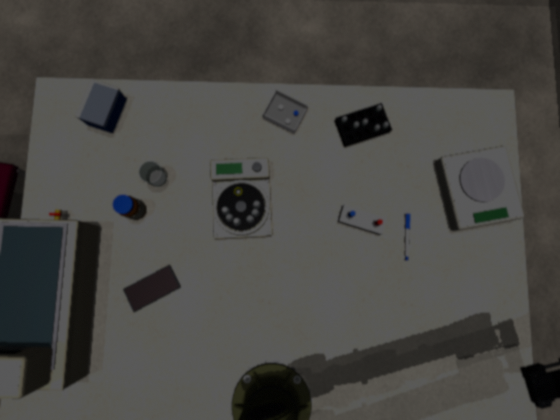

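The scene picture shows the block at (185,212) with the blue knob at (196,203) and the red one at (166,195). The dock is at (332,235) with the yellow ring at (334,225). In the top view, blue is at (350,214), red at (378,222) and the yellow ring at (238,191).

```bash
cat > h.py <<'E'
from bench import *
import cv2,numpy as np
from scipy.spatial.transform import Rotation as R
def ext(n,s=None):
    p=camera_params(n)
    if n=="wrist":
        T=np.eye(4);T[:3,:3]=R.from_rotvec(s["tool_rot"]).as_matrix();T[:3,3]=s["position"]
        return p["K"],T@p["tool_from_camera"]
    return p["K"],p["extrinsics"]
def ray(K,E,uv):
    d=np.array([(uv[0]-K[0,2])/K[0,0],-(uv[1]-K[1,2])/K[1,1],-1.]); return E[:3,3],E[:3,:3]@d
def at_z(K,E,uv,z):
    o,d=ray(K,E,uv); return o+d*(z-o[2])/d[2]
def proj(K,E,P):
    c=E[:3,:3].T@(np.asarray(P)-E[:3,3]); return K[0,0]*c[0]/-c[2]+K[0,2],-K[1,1]*c[1]/-c[2]+K[1,2]
def cloud(K,E,d,m):
    v,u=np.nonzero(m&(d>0)); z=d[v,u]
    c=np.stack([(u-K[0,2])/K[0,0]*z,-(v-K[1,2])/K[1,1]*z,-z],1); return c@E[:3,:3].T+E[:3,3]
E
python3 - <<'E'
from h import *
for n in ["scene","top"]:
    im,d=get_image(n);K,E=ext(n)
    for q in ["pin_knob","stud_knob","carousel_hole","pin_block","dock","carousel"]:
        for r in regions_of(n,q)[:2]:
            P=cloud(K,E,d,r["mask"])
            print(n,q,round(r["score"],2),np.round(r["xy"],1),r["mask"].sum(),"med",np.round(np.median(P,0),3) if len(P) else None,"min",np.round(P.min(0),3),"max",np.round(P.max(0),3))
print(get_state()["time"])
E
```

```text
scene stud_knob 0.67 [470.5 207.6] 1230 med [0.56  0.405 0.089] min [ 0.358  0.381 -0.004] max [0.642 0.508 0.124]
scene carousel_hole 0.73 [326.8 215.2] 2104 med [0.56  0.1   0.058] min [ 0.398  0.033 -0.002] max [0.619 0.166 0.091]
scene pin_block 0.57 [183.3 213.9] 1187 med [ 0.538 -0.248  0.031] min [ 0.445 -0.324 -0.003] max [ 0.566 -0.185  0.056]
scene dock 0.77 [329.4 240.6] 5968 med [0.619 0.1   0.057] min [ 0.41   0.009 -0.002] max [0.698 0.196 0.091]
scene carousel 0.72 [326.  213.3] 2129 med [0.561 0.101 0.058] min [ 0.409  0.033 -0.002] max [0.619 0.17  0.091]
top carousel_hole 0.7 [240.6 207.3] 1808 med [0.547 0.098 0.057] min [0.482 0.032 0.02 ] max [0.619 0.166 0.09 ]
top pin_block 0.91 [363.  218.7] 665 med [ 0.519 -0.251  0.032] min [ 0.483 -0.321  0.002] max [ 0.56  -0.186  0.081]
top dock 0.7 [242.3 195.8] 4633 med [0.574 0.098 0.055] min [ 0.458  0.01  -0.006] max [0.706 0.191 0.09 ]
top carousel 0.8 [241.8 207.6] 1760 med [0.546 0.097 0.057] min [0.482 0.032 0.022] max [0.615 0.168 0.09 ]
top carousel 0.65 [354.  214.7] 48 med [ 0.529 -0.213  0.065] min [ 0.522 -0.226  0.029] max [ 0.54  -0.209  0.081]
0.8
```

```bash
python3 - <<'E'
from h import *
for n in ["scene","top"]:
    im,d=get_image(n);K,E=ext(n)
    hsv=cv2.cvtColor(im,cv2.COLOR_RGB2HSV)
    big=cv2.resize(im[170:250,200:400] if n=="top" else im[180:280,150:390],None,fx=3.3 if n!="top" else 4,fy=3.3 if n!="top" else 4,interpolation=cv2.INTER_CUBIC)
    big=np.clip(big.astype(float)*(1 if n!="top" else 2),0,255).astype(np.uint8)
    cv2.imwrite(f"pics/{n}_z.png",big[:,:,::-1])
    for c,lo,hi in [("blue",(105,120,30),(130,255,255)),("red",(0,150,40),(6,255,255)),("red2",(172,150,40),(180,255,255)),("yel",(22,120,50),(36,255,255))]:
        m=cv2.inRange(hsv,lo,hi)
        k,l,st,ce=cv2.connectedComponentsWithStats(m)
        for i in range(1,k):
            if st[i,4]>5:
                P=cloud(K,E,d,l==i)
                z=0.058 if c=="yel" else (0.078 if n=="top" else 0.058)
                if len(P) and 0.4<np.median(P[:,0])<0.65 and abs(np.median(P[:,1]))<0.35: print(n,c,np.round(ce[i],1),st[i],"med",np.round(np.median(P,0),4),"max",P.max(0)[2].round(3),"atz",at_z(K,E,ce[i],z).round(4))
E
```

```text
scene blue [195.1 202.2] [193 196   5  14  46] med [ 0.5387 -0.2139  0.0677] max 0.079 atz [ 0.5298 -0.2165  0.058 ]
scene red [165.5 194.8] [163 189   6  14  37] med [ 0.5173 -0.2894  0.0685] max 0.08 atz [ 0.5059 -0.2942  0.058 ]
scene yel [333.5 224.9] [328 220  12  10  88] med [0.5893 0.1083 0.0575] max 0.061 atz [0.5921 0.1086 0.058 ]
top blue [351.7 213.1] [349 211   6   5  24] med [ 0.5336 -0.2155  0.0756] max 0.081 atz [ 0.5331 -0.2142  0.078 ]
top red [378.8 221.7] [377 220   5   5  18] med [ 0.5099 -0.2908  0.0758] max 0.079 atz [ 0.5103 -0.2902  0.078 ]
```

View pics/top_z.png

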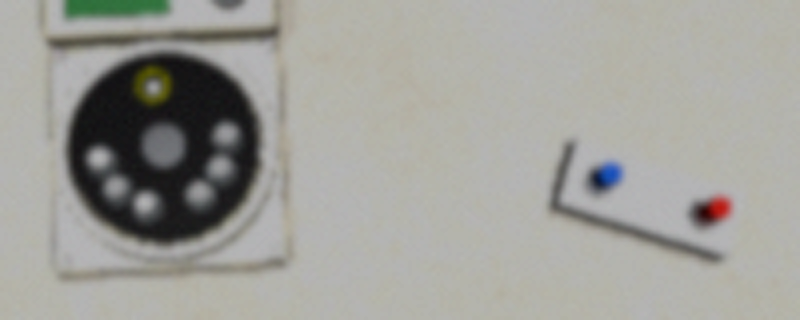

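View pics/scene_z.png

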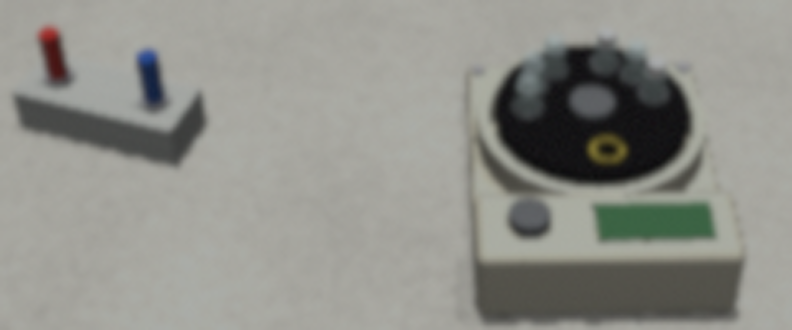

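Call:
move_arm:
  jaw: [0,0,0,0,0]
  slide:
    - [4,-2.5,0]
    - [3.5,-3,0]
    - [3,-4,0]
    - [3,-4,0]
    - [3,-4,0]
  dr:
    - [0,0,7]
    - [0,0,7]
    - [0,0,0]
    - [0,0,0]
    - [0,0,0]
  force: 15

```text
time: 1.4
position: [0.3123, -0.4409, 0.2228]
tool_rot: [3.141, 0.001, 0.0]
ft_force: [0.1, -0.2, 0.5]
grip_width: 1.002
```

Call:
move_arm:
  jaw: [0,0,0,0,0]
  slide:
    - [3.2,-3.4,0]
    - [3.2,-3.4,0]
    - [3.2,-3.4,0]
    - [3.2,-3.4,0]
    - [3.2,-3.4,0]
  dr:
    - [0,0,0]
    - [0,0,0]
    - [0,0,0]
    - [0,0,0]
    - [0,0,0]

```text
time: 1.9
position: [0.4723, -0.2711, 0.223]
tool_rot: [3.141, 0.0, 0.001]
ft_force: [0.1, -0.5, 0.0]
grip_width: 1.001
```

Call:
move_arm:
  jaw: [100,100,100]
  slide:
    - [3.0,-3.0,1]
    - [1.5,-1.8,1]
    - [0,0,0]
  dr:
    - [0,0,0]
    - [0,0,0]
    - [0,0,0]

```text
time: 2.2
position: [0.518, -0.2194, 0.2013]
tool_rot: [-3.138, -0.013, 0.001]
ft_force: [-0.2, 0.3, 1.1]
grip_width: 0.809
```

```bash
python3 - <<'E'
from h import *
s=get_state();im,d=get_image("wrist");K,E=ext("wrist",s)
print(s["time"],s["position"],s["tool_rot"],s["grip_width"])
cv2.imwrite("pics/w1.png",im[:,:,::-1])
hsv=cv2.cvtColor(im,cv2.COLOR_RGB2HSV)
m=cv2.inRange(hsv,(105,110,30),(130,255,255))
k,l,st,ce=cv2.connectedComponentsWithStats(m)
for i in range(1,k):
    if st[i,4]>30:
        P=cloud(K,E,d,l==i);Q=P[P[:,2]>0.074]
        print(ce[i],st[i],np.median(P,0),P.max(0),len(Q),Q.mean(0) if len(Q) else 0,at_z(K,E,ce[i],.06))
E
```

```text
2.2 [ 0.51795927 -0.21941372  0.20126287] [-3.13846444e+00 -1.26908899e-02  1.17876780e-03] 0.809029030900666
[443.90135397 188.69052224] [434 168  21  42 517] [ 0.52208644 -0.39410948  0.01141705] [ 0.54429117 -0.38658446  0.01415391] 0 0 [ 0.53275248 -0.37014732  0.06      ]
[276.20760234 188.49707602] [268 176  17  25 342] [ 0.53525185 -0.21716158  0.07741763] [ 0.54064307 -0.21023485  0.07984652] 252 [ 0.53306042 -0.21728611  0.0777293 ] [ 0.53161404 -0.21714464  0.06      ]
```

View pics/w1.png

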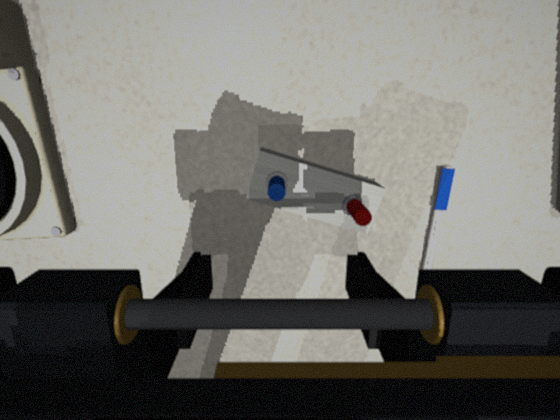

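Wrist view: blue knob at (276,188), red at (359,212), fingers in front with the jaw direction along world y. The pin is at about (0.532, -0.217), and all three cameras agree within 3 mm.

Call:
move_arm:
  jaw: [120,120,120,120,120]
  slide:
    - [1.4,-0.2,4]
    - [0,0,4]
    - [0,0,4]
    - [0,0,3.3]
    - [0,0,0]
  dr:
    - [0,0,0]
    - [0,0,0]
    - [0,0,0]
    - [0,0,0]
    - [0,0,0]

```text
time: 2.75
position: [0.5254, -0.2231, 0.0451]
tool_rot: [-3.139, 0.003, 0.014]
ft_force: [-1.0, 0.2, -0.8]
grip_width: 0.537
```

Call:
move_arm:
  jaw: [220,220,220,220,220]
  slide:
    - [0,0,0]
    - [0,0,0]
    - [0,0,0]
    - [0,0,0]
    - [0,0,0]
  dr:
    - [0,0,0]
    - [0,0,0]
    - [0,0,0]
    - [0,0,0]
    - [0,0,0]
  force: 20

```text
time: 3.25
position: [0.5311, -0.2209, 0.0508]
tool_rot: [-3.14, -0.001, -0.003]
ft_force: [-0.1, 7.8, 2.3]
grip_width: 0.187
```

Call:
move_arm:
  jaw: [230,230]
  slide:
    - [0,0,0]
    - [0,0,0]
  dr:
    - [0,0,0]
    - [0,0,0]

```text
time: 3.45
position: [0.5311, -0.2201, 0.0504]
tool_rot: [-3.139, -0.003, -0.002]
ft_force: [-0.1, 5.1, 4.3]
grip_width: 0.181
```

Call:
move_arm:
  jaw: [230,230]
  slide:
    - [0,-0.3,0]
    - [0,0,0]
  dr:
    - [0,0,0]
    - [0,0,0]

```text
time: 3.65
position: [0.5306, -0.219, 0.0499]
tool_rot: [3.141, 0.002, 0.001]
ft_force: [1.8, 2.0, 2.2]
grip_width: 0.177
```

Call:
move_arm:
  jaw: [230,230,230,230,230]
  slide:
    - [0,0,-1]
    - [0,0,-1.5]
    - [0,0,-2]
    - [0,0,-3]
    - [0,0,-3]
  dr:
    - [0,0,0]
    - [0,0,0]
    - [0,0,0]
    - [0,0,0]
    - [0,0,0]

```text
time: 4.15
position: [0.5294, -0.2207, 0.1566]
tool_rot: [3.14, -0.001, -0.001]
ft_force: [0.1, -0.3, 0.4]
grip_width: 0.177
```

Call:
move_arm:
  jaw: [230,230,230,230,230]
  slide:
    - [0,0,-1]
    - [0.5,-4,0]
    - [1,-4.5,0]
    - [1,-4.5,0]
    - [1,-4.5,0]
  dr:
    - [0,0,0]
    - [0,0,0]
    - [0,0,0]
    - [0,0,0]
    - [0,0,0]

```text
time: 4.65
position: [0.5648, -0.0439, 0.1647]
tool_rot: [3.14, -0.002, -0.0]
ft_force: [1.5, 1.0, -0.7]
grip_width: 0.174
```

```bash
python3 - <<'E'
from h import *
s=get_state();im,d=get_image("wrist");K,E=ext("wrist",s)
print(s["time"],s["position"],s["tool_rot"],s["grip_width"],s["ft_force"])
cv2.imwrite("pics/w2.png",im[:,:,::-1])
E
```

```text
4.65 [ 0.56480463 -0.04393947  0.16466045] [ 3.14018210e+00 -1.65426436e-03 -4.32340937e-04] 0.1737398812213765 [ 1.54052247  1.04155498 -0.74115104]
```

View pics/w2.png

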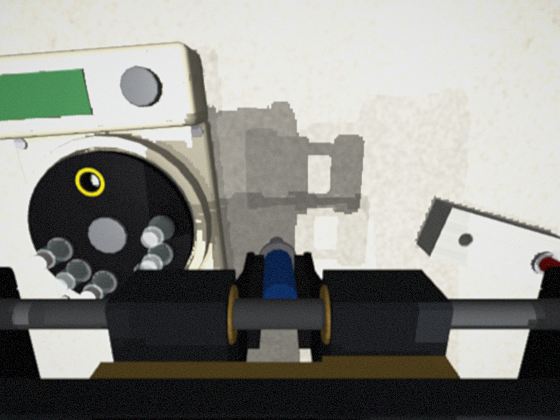

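Pin held (knob at (278,275), tip near (278,240)). The stud is still in the block on the right, and the yellow ring shows at (90,181).

Call:
move_arm:
  jaw: [230,230,230,230,230]
  slide:
    - [0,-4.5,0]
    - [0,-4.5,0]
    - [0,-4,0]
    - [0,-2,0]
    - [0,0,0]
  dr:
    - [0,0,0]
    - [0,0,0]
    - [0,0,0]
    - [0,0,0]
    - [0,0,0]

```text
time: 5.2
position: [0.5641, 0.1095, 0.1646]
tool_rot: [-3.14, -0.011, 0.001]
ft_force: [-1.1, -0.0, -1.0]
grip_width: 0.175
```

```bash
python3 - <<'E'
from h import *
s=get_state();im,d=get_image("wrist");K,E=ext("wrist",s)
print(s["time"],s["position"],s["tool_rot"],s["grip_width"],s["ft_force"])
cv2.imwrite("pics/w3.png",im[:,:,::-1]); np.savez("w3.npz",im=im,d=d,E=E,K=K)
E
```

```text
5.2 [0.56408195 0.10950371 0.16463467] [-3.14036538e+00 -1.07506224e-02  6.55685931e-04] 0.17512697798489943 [-1.14732738 -0.02071757 -0.97667955]
```

View pics/w3.png

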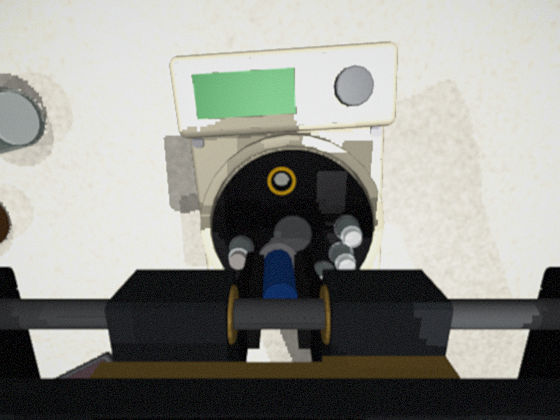

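```bash
python3 - <<'E'
from h import *
z=np.load("w3.npz");im,d,E,K=z["im"],z["d"],z["E"],z["K"]
hsv=cv2.cvtColor(im,cv2.COLOR_RGB2HSV)
m=cv2.inRange(hsv,(18,120,60),(38,255,255)); m[220:]=0
v,u=np.nonzero(m); (c,ax,an)=cv2.fitEllipse(cv2.convexHull(np.stack([u,v],1).astype(np.float32))); print("ring",c,ax,at_z(K,E,c,.058))
P=cloud(K,E,d,m>0);print("ring cloud",np.median(P,0))
# disc boundary: dark pixels; edge points in upper half
dark=(im.max(2)<45).astype(np.uint8)
k,l,st,ce=cv2.connectedComponentsWithStats(dark)
pts=[]
for r in range(152,232,1):
    row=im[r].astype(int).sum(1)
    us=np.nonzero((row[205:385]<130))[0]+205
    if len(us)>20: pts+= [(us[0]-.5,r),(us[-1]+.5,r)]
W=np.array([at_z(K,E,p,.058)[:2] for p in pts])
from scipy.optimize import least_squares
f=lambda q:np.hypot(W[:,0]-q[0],W[:,1]-q[1])-q[2]
o=least_squares(f,[.546,.1,.068],loss="soft_l1",f_scale=.001);print("disc",o.x,np.std(f(o.x)),np.median(abs(f(o.x))))
f2=lambda q:np.hypot(W[:,0]-q[0],W[:,1]-q[1])-.068
o=least_squares(f2,[.546,.1],loss="soft_l1",f_scale=.001);print("disc68",o.x,np.median(abs(f2(o.x))))
s_T=E@np.linalg.inv(camera_params("wrist")["tool_from_camera"])
for dz in (-.019-.014-0.0,.0): pass
kt=s_T[:3,3]
for off in (0.030,0.0,-.0105,-.0145,-.0405): print(off,proj(K,E,kt+[0,0,off]))
big=cv2.resize(im[130:310,190:390],None,fx=3.5,fy=3.3,interpolation=cv2.INTER_CUBIC)
cv2.imwrite("pics/w3z.png",big[:,:,::-1])
a,b=at_z(K,E,(180,57),.058),at_z(K,E,(388,43),.058);print("panel edge dir",a,b,np.degrees(np.arctan2(-(a-b)[0],(a-b)[1])))
E
```

```text
ring (281.1679992675781, 180.48231506347656) (29.074325561523438, 29.516630172729492) [0.59206338 0.10725778 0.058     ]
ring cloud [0.59233344 0.10732394 0.05823431]
disc [0.54803399 0.09770421 0.06761815] 0.00035949347783402003 0.00026463875399514863
disc68 [0.54744945 0.09769943] 0.00029257437515309986
0.03 (np.float64(277.1375625221265), np.float64(302.7800898905109))
0.0 (np.float64(277.4908962904493), np.float64(272.0842810739449))
-0.0105 (np.float64(277.5891729911183), np.float64(263.54651003332896))
-0.0145 (np.float64(277.623914445597), np.float64(260.5283523017593))
-0.0405 (np.float64(277.81992432816844), np.float64(243.50002831752874))
panel edge dir [0.68249409 0.18152606 0.058     ] [0.69262589 0.03146841 0.058     ] 3.862713819881368
```

View pics/w3z.png

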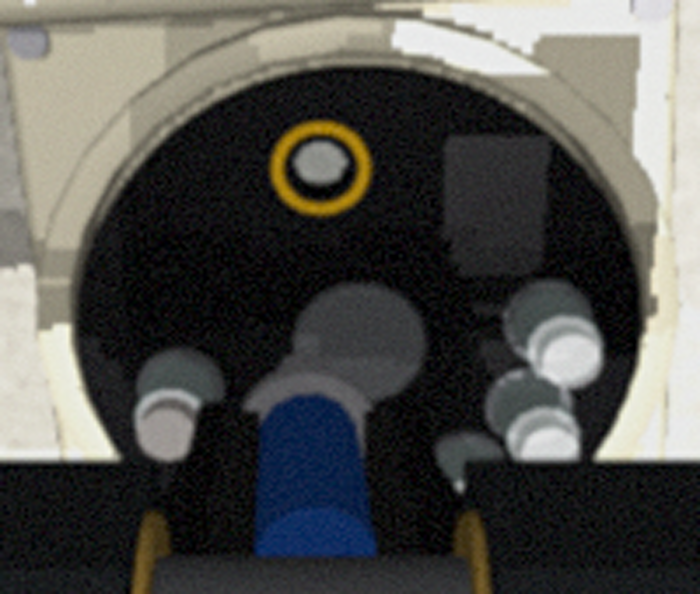

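Ring centre is (0.592, 0.1073), axis (0.5475, 0.0977), radius 45.6 mm, as it should be. The held pin sits within about 0.5 mm of the TCP axis.

Call:
move_arm:
  jaw: [230,230,230,230]
  slide:
    - [2.8,0.2,1]
    - [0,0,2.5]
    - [0,0,2.0]
    - [0,0,0]
  dr:
    - [0,0,0]
    - [0,0,0]
    - [0,0,0]
    - [0,0,0]

```text
time: 5.65
position: [0.5909, 0.0999, 0.1061]
tool_rot: [3.139, -0.004, -0.01]
ft_force: [-0.4, 0.3, -1.2]
grip_width: 0.179
```

```bash
python3 - <<'E'
from h import *
s=get_state();im,d=get_image("wrist");K,E=ext("wrist",s)
print(s["time"],s["position"],s["tool_rot"],s["grip_width"],s["ft_force"])
big=cv2.resize(im[130:310,190:390],None,fx=3.5,fy=3.3,interpolation=cv2.INTER_CUBIC)
cv2.imwrite("pics/w4.png",big[:,:,::-1])
hsv=cv2.cvtColor(im,cv2.COLOR_RGB2HSV)
m=cv2.inRange(hsv,(18,120,60),(38,255,255)); m[290:]=0;m[:,:200]=0;m[:,360:]=0
P=cloud(K,E,d,m>0)
f=lambda q:np.hypot(P[:,0]-q[0],P[:,1]-q[1])-q[2]
from scipy.optimize import least_squares
P=P[abs(P[:,2]-.058)<.006]
print(len(P),P.min(0),P.max(0),least_squares(f,[.592,.1075,.007],loss="soft_l1",f_scale=.0005).x)
E
```

```text
5.65 [0.59093605 0.09989448 0.10605328] [ 3.13915419 -0.00427685 -0.01048986] 0.17850806285674448 [-0.43507934  0.29201714 -1.21253818]
304 [0.58199123 0.09564153 0.05664548] [0.60365348 0.1189086  0.06010338] [0.59201521 0.10706211 0.01022508]
```

View pics/w4.png

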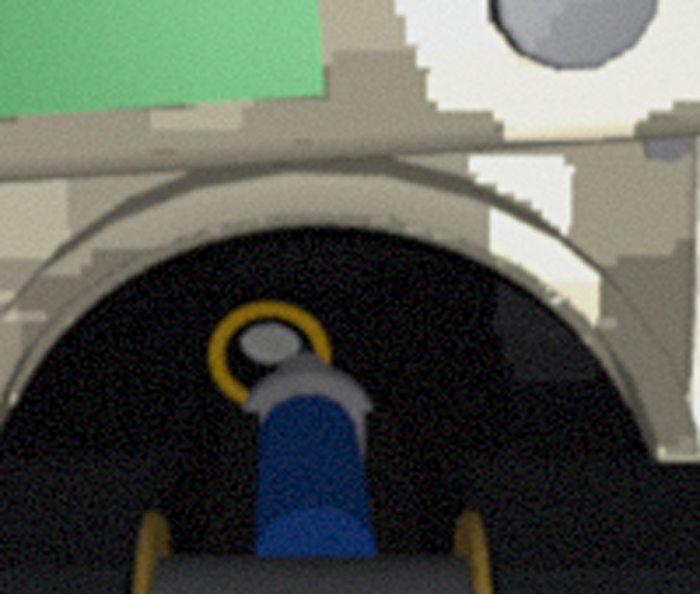

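The ring is confirmed at (0.592, 0.107); the tool is left of centre by about 7 mm in y. I'll let it settle, then correct.

Call:
move_arm:
  jaw: [230,230,230]
  slide:
    - [0,0,0]
    - [0,0,0]
    - [0,0,0]
  dr:
    - [0,0,0]
    - [0,0,0]
    - [0,0,0]

```text
time: 6.0
position: [0.5938, 0.1034, 0.1108]
tool_rot: [3.141, 0.0, 0.003]
ft_force: [0.6, 0.4, -0.8]
grip_width: 0.173
```

Call:
move_arm:
  jaw: [230,230,230,230]
  slide:
    - [-0.15,-0.35,0]
    - [0,0,0]
    - [0,0,0]
    - [0,0,0]
  dr:
    - [0,0,0]
    - [0,0,0]
    - [0,0,0]
    - [0,0,0]

```text
time: 6.4
position: [0.5915, 0.107, 0.1096]
tool_rot: [3.141, 0.001, 0.0]
ft_force: [0.3, 0.4, -1.1]
grip_width: 0.181
```

Call:
move_arm:
  jaw: [230]
  slide:
    - [0,0,0]
  dr:
    - [0,0,0]

```text
time: 6.5
position: [0.5915, 0.107, 0.1095]
tool_rot: [3.141, 0.001, -0.0]
ft_force: [-0.2, 0.9, -0.5]
grip_width: 0.176
```

```bash
python3 - <<'E'
from h import *
s=get_state();im,d=get_image("wrist");K,E=ext("wrist",s)
print(s["time"],s["position"],s["tool_rot"],s["grip_width"],s["ft_force"])
big=cv2.resize(im[130:310,190:390],None,fx=3.5,fy=3.3,interpolation=cv2.INTER_CUBIC)
cv2.imwrite("pics/w5.png",big[:,:,::-1])
E
```

```text
6.5 [0.59150975 0.10695822 0.10945436] [ 3.14143301e+00  6.93816934e-04 -1.50383881e-04] 0.17589634228327877 [-0.15984532  0.91391739 -0.50322611]
```

View pics/w5.png

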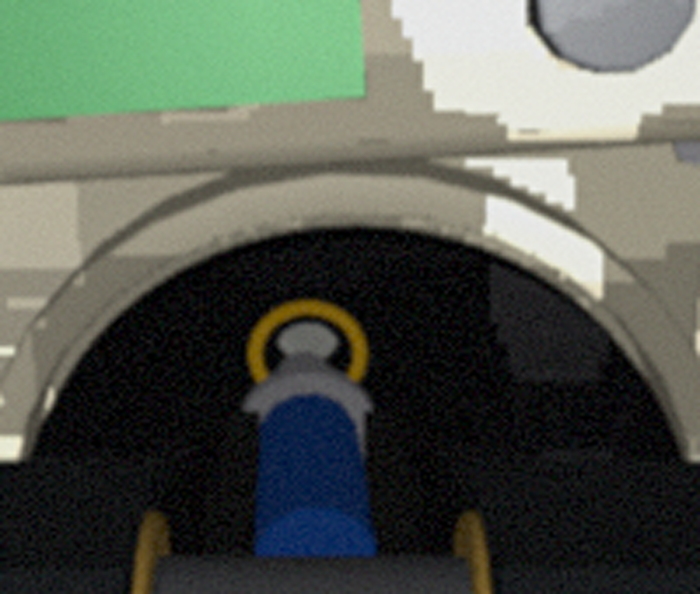

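Centred: the pin tip overlies the ring. Lowering into the hole.

Call:
move_arm:
  jaw: [230,230,230,230]
  slide:
    - [0.05,0,0.7]
    - [0,0,0.6]
    - [0,0,0.5]
    - [0,0,0]
  dr:
    - [0,0,0]
    - [0,0,0]
    - [0,0,0]
    - [0,0,0]

```text
time: 6.95
position: [0.5911, 0.1068, 0.0901]
tool_rot: [3.141, 0.001, -0.004]
ft_force: [-0.4, 0.1, -1.0]
grip_width: 0.18
```

Call:
move_arm:
  jaw: [230,230]
  slide:
    - [0,0,0]
    - [0,0,0]
  dr:
    - [0,0,0]
    - [0,0,0]

```text
time: 7.15
position: [0.5921, 0.1071, 0.0916]
tool_rot: [3.142, 0.001, 0.0]
ft_force: [-0.9, 0.4, -0.7]
grip_width: 0.179
```

Call:
move_arm:
  jaw: [230,230,230]
  slide:
    - [0,0,0.3]
    - [0,0,0.1]
    - [0,0,0]
  dr:
    - [0,0,0]
    - [0,0,0]
    - [0,0,0]

```text
time: 7.45
position: [0.5919, 0.107, 0.0873]
tool_rot: [3.142, 0.001, -0.0]
ft_force: [-0.5, 0.7, -1.0]
grip_width: 0.178
```

Call:
move_arm:
  jaw: [230,230,230]
  slide:
    - [0,0,0.1]
    - [0,0,0.1]
    - [0,0,0]
  dr:
    - [0,0,0]
    - [0,0,0]
    - [0,0,0]

```text
time: 7.75
position: [0.5926, 0.1074, 0.0864]
tool_rot: [-3.141, -0.001, -0.002]
ft_force: [-0.9, 0.4, 5.7]
grip_width: 0.176
```

```bash
cat > arc.py <<'E'
import sys
from h import *
C=np.array([.5475,.0977]);r=.045
s=get_state();p=np.array(s["position"])[:2]-C
print("t",s["time"],"r",np.hypot(*p),"phi",np.arctan2(p[1],p[0]),"j7",s["joint_positions"][6])
f0,st,n=map(float,sys.argv[1:4])
for i in range(int(n)):
    a,b=f0+i*st,f0+(i+1)*st
    d=r*100*np.array([np.cos(b)-np.cos(a),np.sin(b)-np.sin(a)])
    print(round(b,3),[round(d[0],2),round(-d[1],2)])
E
python3 arc.py .21 .08 11; python3 arc.py 1.09 .05 30
```

```text
t 7.75 r 0.04608866388556895 phi 0.21099023014485505 j7 -1.9751908821979567
0.29 [np.float64(-0.09), np.float64(-0.35)]
0.37 [np.float64(-0.12), np.float64(-0.34)]
0.45 [np.float64(-0.14), np.float64(-0.33)]
0.53 [np.float64(-0.17), np.float64(-0.32)]
0.61 [np.float64(-0.19), np.float64(-0.3)]
0.69 [np.float64(-0.22), np.float64(-0.29)]
0.77 [np.float64(-0.24), np.float64(-0.27)]
0.85 [np.float64(-0.26), np.float64(-0.25)]
0.93 [np.float64(-0.28), np.float64(-0.23)]
1.01 [np.float64(-0.3), np.float64(-0.2)]
1.09 [np.float64(-0.31), np.float64(-0.18)]
t 7.75 r 0.04608866388556895 phi 0.21099023014485505 j7 -1.9751908821979567
1.14 [np.float64(-0.2), np.float64(-0.1)]
1.19 [np.float64(-0.21), np.float64(-0.09)]
1.24 [np.float64(-0.21), np.float64(-0.08)]
1.29 [np.float64(-0.21), np.float64(-0.07)]
1.34 [np.float64(-0.22), np.float64(-0.06)]
1.39 [np.float64(-0.22), np.float64(-0.05)]
1.44 [np.float64(-0.22), np.float64(-0.03)]
1.49 [np.float64(-0.22), np.float64(-0.02)]
1.54 [np.float64(-0.22), np.float64(-0.01)]
1.59 [np.float64(-0.22), np.float64(-0.0)]
1.64 [np.float64(-0.22), np.float64(0.01)]
1.69 [np.float64(-0.22), np.float64(0.02)]
1.74 [np.float64(-0.22), np.float64(0.03)]
1.79 [np.float64(-0.22), np.float64(0.04)]
1.84 [np.float64(-0.22), np.float64(0.05)]
1.89 [np.float64(-0.22), np.float64(0.07)]
1.94 [np.float64(-0.21), np.float64(0.08)]
1.99 [np.float64(-0.21), np.float64(0.09)]
2.04 [np.float64(-0.2), np.float64(0.1)]
2.09 [np.float64(-0.2), np.float64(0.11)]
2.14 [np.float64(-0.19), np.float64(0.12)]
2.19 [np.float64(-0.19), np.float64(0.13)]
2.24 [np.float64(-0.18), np.float64(0.14)]
2.29 [np.float64(-0.17), np.float64(0.14)]
2.34 [np.float64(-0.17), np.float64(0.15)]
2.39 [np.float64(-0.16), np.float64(0.16)]
2.44 [np.float64(-0.15), np.float64(0.17)]
2.49 [np.float64(-0.14), np.float64(0.18)]
2.54 [np.float64(-0.13), np.float64(0.18)]
2.59 [np.float64(-0.12), np.float64(0.19)]
```

Call:
move_arm:
  jaw: [230,230,230,230,230]
  slide:
    - [-0.09,-0.35,-0.2]
    - [-0.12,-0.34,0]
    - [-0.14,-0.33,0]
    - [-0.17,-0.32,0]
    - [-0.19,-0.3,0]
  dr:
    - [0,0,0]
    - [0,0,0]
    - [0,0,0]
    - [0,0,0]
    - [0,0,0]
  force: 40

```text
time: 8.25
position: [0.5844, 0.1234, 0.0871]
tool_rot: [3.141, 0.001, -0.001]
ft_force: [-0.4, -2.8, -0.8]
grip_width: 0.171
```

```bash
python3 arc.py 1 1 0
```

```text
t 8.25 r 0.04498223153279488 phi 0.6077259383725837 j7 -2.004155082059132
```

Call:
move_arm:
  jaw: [230,230,230,230,230]
  slide:
    - [-0.22,-0.29,0]
    - [-0.24,-0.27,0]
    - [-0.26,-0.25,0]
    - [-0.28,-0.23,0]
    - [0,0,0.15]
  dr:
    - [0,0,0]
    - [0,0,0]
    - [0,0,0]
    - [0,0,0]
    - [0,0,0]

```text
time: 8.75
position: [0.5747, 0.1345, 0.0864]
tool_rot: [-3.141, -0.002, -0.001]
ft_force: [-1.5, -1.9, 7.0]
grip_width: 0.17
```

Call:
move_arm:
  jaw: [230,230]
  slide:
    - [0,0,0]
    - [0,0,0]
  dr:
    - [0,0,0]
    - [0,0,0]

```text
time: 8.95
position: [0.575, 0.1345, 0.0865]
tool_rot: [-3.141, -0.001, -0.001]
ft_force: [-0.9, -0.9, 3.2]
grip_width: 0.175
```

```bash
python3 arc.py .93 .05 4
```

```text
t 8.95 r 0.045905456181814006 phi 0.9284844473653516 j7 -2.0231159033655337
0.98 [np.float64(-0.18), np.float64(-0.13)]
1.03 [np.float64(-0.19), np.float64(-0.12)]
1.08 [np.float64(-0.2), np.float64(-0.11)]
1.13 [np.float64(-0.2), np.float64(-0.1)]
```

Call:
move_arm:
  jaw: [230,230,230,230,230]
  slide:
    - [-0.18,-0.13,0.03]
    - [-0.19,-0.12,0]
    - [-0.2,-0.11,0]
    - [-0.2,-0.1,0]
    - [-0.21,-0.09,0]
  dr:
    - [0,0,0]
    - [0,0,0]
    - [0,0,0]
    - [0,0,0]
    - [0,0,0]

```text
time: 9.45
position: [0.5664, 0.1386, 0.0864]
tool_rot: [3.141, -0.0, 0.005]
ft_force: [2.7, -4.4, 4.2]
grip_width: 0.174
```

```bash
python3 arc.py .93 .05 0
```

```text
t 9.45 r 0.04505869372926267 phi 1.1382310873182506 j7 -2.033032507797735
```

Call:
move_arm:
  jaw: [230,230,230,230,230]
  slide:
    - [-0.21,-0.08,0]
    - [-0.21,-0.07,0]
    - [-0.22,-0.06,0]
    - [-0.22,-0.05,0]
    - [0,0,0]
  dr:
    - [0,0,0]
    - [0,0,0]
    - [0,0,0]
    - [0,0,0]
    - [0,0,0]

```text
time: 9.95
position: [0.5576, 0.1419, 0.0864]
tool_rot: [-3.142, -0.0, -0.004]
ft_force: [3.7, -3.3, 4.3]
grip_width: 0.17
```

```bash
python3 arc.py .93 .05 0
```

```text
t 9.95 r 0.04530846083985396 phi 1.346812276807361 j7 -2.0370600510582757
```

Call:
move_arm:
  jaw: [230,230,230,230,230]
  slide:
    - [-0.22,0.0,0]
    - [-0.22,0.0,0]
    - [-0.22,-0.01,0]
    - [-0.22,0,0]
    - [0,0,0]
  dr:
    - [0,0,0]
    - [0,0,0]
    - [0,0,0]
    - [0,0,0]
    - [0,0,0]

```text
time: 10.45
position: [0.5484, 0.1428, 0.0864]
tool_rot: [-3.141, -0.001, -0.003]
ft_force: [4.5, -1.5, 4.7]
grip_width: 0.173
```

```bash
python3 arc.py .93 .05 0
```

```text
t 10.45 r 0.04515430943597626 phi 1.5510444041883051 j7 -2.035855083556884
```

Call:
move_arm:
  jaw: [230,230,230,230,230]
  slide:
    - [-0.22,0.02,0]
    - [-0.22,0.02,0]
    - [-0.22,0.03,0]
    - [-0.22,0.04,0]
    - [0,0,0]
  dr:
    - [0,0,0]
    - [0,0,0]
    - [0,0,0]
    - [0,0,0]
    - [0,0,0]

```text
time: 10.95
position: [0.5396, 0.1422, 0.0864]
tool_rot: [-3.14, -0.002, -0.003]
ft_force: [3.5, 0.7, 5.0]
grip_width: 0.173
```

```bash
python3 arc.py .93 .05 0
```

```text
t 10.95 r 0.04521075945419084 phi 1.7467244818066945 j7 -2.0318747154882058
```

Call:
move_arm:
  jaw: [230,230,230,230,230]
  slide:
    - [-0.22,0.04,0]
    - [-0.22,0.05,0]
    - [-0.22,0.06,0]
    - [-0.21,0.07,0]
    - [0,0,0]
  dr:
    - [0,0,0]
    - [0,0,0]
    - [0,0,0]
    - [0,0,0]
    - [0,0,0]

```text
time: 11.45
position: [0.5309, 0.1402, 0.0863]
tool_rot: [-3.14, -0.002, -0.003]
ft_force: [4.8, 0.4, 6.3]
grip_width: 0.171
```

```bash
python3 arc.py .93 .05 0
```

```text
t 11.45 r 0.0456063323505026 phi 1.9433306732654385 j7 -2.025234042515337
```

Call:
move_arm:
  jaw: [230,230,230,230,230]
  slide:
    - [-0.21,0.1,0]
    - [-0.2,0.1,0]
    - [-0.2,0.11,0]
    - [-0.19,0.12,0]
    - [0,0,0]
  dr:
    - [0,0,0]
    - [0,0,0]
    - [0,0,0]
    - [0,0,0]
    - [0,0,0]

```text
time: 11.95
position: [0.5228, 0.1363, 0.0863]
tool_rot: [-3.139, -0.002, -0.003]
ft_force: [3.3, 1.2, 4.5]
grip_width: 0.175
```

```bash
python3 arc.py .93 .05 0
```

```text
t 11.95 r 0.04578875556979617 phi 2.139667876388855 j7 -2.013663660151274
```

Call:
move_arm:
  jaw: [230,230,230,230,230]
  slide:
    - [-0.18,0.14,0]
    - [-0.18,0.15,0]
    - [-0.16,0.15,0]
    - [-0.16,0.16,0]
    - [0,0,0]
  dr:
    - [0,0,0]
    - [0,0,0]
    - [0,0,0]
    - [0,0,0]
    - [0,0,0]

```text
time: 12.45
position: [0.5155, 0.1304, 0.0861]
tool_rot: [-3.139, -0.002, -0.001]
ft_force: [3.7, 1.6, 5.1]
grip_width: 0.173
```

```bash
python3 arc.py .93 .05 0
```

```text
t 12.45 r 0.04573149822481033 phi 2.3454526097339836 j7 -1.9980541511463874
```

Call:
move_arm:
  jaw: [230,230,230,230,230]
  slide:
    - [-0.15,0.17,0]
    - [-0.14,0.18,0]
    - [-0.13,0.18,0]
    - [-0.12,0.19,0]
    - [0,0,0]
  dr:
    - [0,0,0]
    - [0,0,0]
    - [0,0,0]
    - [0,0,0]
    - [0,0,0]

```text
time: 12.95
position: [0.5093, 0.1226, 0.0852]
tool_rot: [-3.139, -0.001, 0.001]
ft_force: [2.6, 4.6, -0.6]
grip_width: 0.172
```

```bash
python3 arc.py .93 .05 0; python3 - <<'E'
from h import *
im,d=get_image("wrist"); cv2.imwrite("pics/w6.png",im[:,:,::-1])
E
```

```text
t 12.95 r 0.04560412154874438 phi 2.564885471452146 j7 -1.9795568459797555
```

View pics/w6.png

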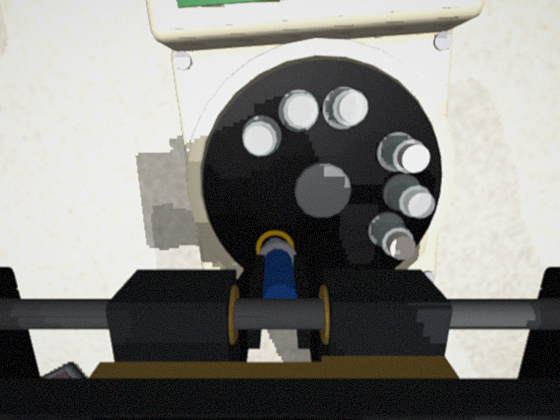

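The pin has begun to drop (Fz went to zero, z is 1 mm lower) near φ≈2.56. The vials and carousel have turned with the pin, which sits in the yellow ring at (275,243). Now following it down gently.

Call:
move_arm:
  jaw: [230,230,230,230,230]
  slide:
    - [0.02,-0.03,0.08]
    - [0.0,0,0.08]
    - [0,0,0.06]
    - [0,0,0]
    - [0,0,0]
  dr:
    - [0,0,0]
    - [0,0,0]
    - [0,0,0]
    - [0,0,0]
    - [0,0,0]

```text
time: 13.5
position: [0.5103, 0.1228, 0.0843]
tool_rot: [-3.14, -0.002, -0.001]
ft_force: [1.1, 4.0, 5.9]
grip_width: 0.173
```

```bash
python3 arc.py .93 .05 0
```

```text
t 13.5 r 0.044814714981828506 phi 2.5481750410462816 j7 -1.9823126484083644
```

Call:
move_arm:
  jaw: [230,230,230,230,230]
  slide:
    - [0.05,-0.08,0]
    - [0.04,-0.06,0]
    - [0.0,0,0]
    - [0,0,0]
    - [0,0,0]
  dr:
    - [0,0,0]
    - [0,0,0]
    - [0,0,0]
    - [0,0,0]
    - [0,0,0]

```text
time: 14.0
position: [0.5109, 0.1232, 0.0838]
tool_rot: [-3.141, -0.001, 0.001]
ft_force: [1.3, 3.1, 5.3]
grip_width: 0.175
```

```bash
python3 arc.py .93 .05 0
```

```text
t 14.0 r 0.04463564118122244 phi 2.5324351866667407 j7 -1.985777803750242
```

Call:
move_arm:
  jaw: [230,230,230,230,230]
  slide:
    - [0.04,-0.1,0]
    - [0.04,-0.1,0]
    - [0.0,0,0]
    - [0,0,0]
    - [0,0,0]
  dr:
    - [0,0,0]
    - [0,0,0]
    - [0,0,0]
    - [0,0,0]
    - [0,0,0]

```text
time: 14.5
position: [0.5113, 0.1244, 0.0829]
tool_rot: [3.141, 0.0, -0.002]
ft_force: [1.6, 1.2, -0.7]
grip_width: 0.173
```

```bash
python3 arc.py .93 .05 0
```

```text
t 14.5 r 0.04493202397313584 phi 2.5060521214470093 j7 -1.9905746934199497
```

Call:
move_arm:
  jaw: [230,230,230,230,230]
  slide:
    - [0.02,-0.03,0.08]
    - [0,0,0.08]
    - [0,0,0.06]
    - [0,0,0]
    - [0,0,0]
  dr:
    - [0,0,0]
    - [0,0,0]
    - [0,0,0]
    - [0,0,0]
    - [0,0,0]

```text
time: 15.0
position: [0.512, 0.1248, 0.0814]
tool_rot: [3.141, 0.0, -0.001]
ft_force: [-1.4, -0.8, 3.0]
grip_width: 0.171
```

```bash
python3 arc.py .93 .05 0
```

```text
t 15.0 r 0.04469647782748001 phi 2.489130032895001 j7 -1.9931658327662634
```

At the plug level (5 mm drop exactly). Pressing home.

Call:
move_arm:
  jaw: [230,230,230,230,230]
  slide:
    - [0,0,0.1]
    - [0,0,0.1]
    - [0,0,0.1]
    - [0,0,0.1]
    - [0,0,0]
  dr:
    - [0,0,0]
    - [0,0,0]
    - [0,0,0]
    - [0,0,0]
    - [0,0,0]

```text
time: 15.5
position: [0.5121, 0.125, 0.0772]
tool_rot: [3.141, 0.001, -0.0]
ft_force: [-1.2, -1.5, 3.4]
grip_width: 0.171
```

Call:
move_arm:
  jaw: [230,230,230,230,230]
  slide:
    - [0,0,0.1]
    - [0,0,0.1]
    - [0,0,0.1]
    - [0,0,0]
    - [0,0,0]
  dr:
    - [0,0,0]
    - [0,0,0]
    - [0,0,0]
    - [0,0,0]
    - [0,0,0]

```text
time: 16.0
position: [0.5121, 0.1251, 0.0741]
tool_rot: [3.141, 0.001, -0.0]
ft_force: [-0.8, -2.1, 3.7]
grip_width: 0.174
```

Call:
move_arm:
  jaw: [230,230,230,230]
  slide:
    - [0,0,0.06]
    - [0,0,0.06]
    - [0,0,0]
    - [0,0,0]
  dr:
    - [0,0,0]
    - [0,0,0]
    - [0,0,0]
    - [0,0,0]

```text
time: 16.4
position: [0.5122, 0.1252, 0.0736]
tool_rot: [3.141, 0.001, 0.0]
ft_force: [-2.1, -1.3, 6.8]
grip_width: 0.173
```

Call:
move_arm:
  jaw: [230,230,230,230]
  slide:
    - [0,0,0.06]
    - [0,0,0]
    - [0,0,0]
    - [0,0,0]
  dr:
    - [0,0,0]
    - [0,0,0]
    - [0,0,0]
    - [0,0,0]

```text
time: 16.8
position: [0.5123, 0.1253, 0.0735]
tool_rot: [3.141, 0.001, 0.001]
ft_force: [-3.7, -2.4, 11.0]
grip_width: 0.174
```

```bash
python3 - <<'E'
from h import *
im,d=get_image("wrist"); cv2.imwrite("pics/w7.png",cv2.resize(im[130:310,190:390],None,fx=3.5,fy=3.3)[:,:,::-1])
E
```

```text
(no output)
```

View pics/w7.png

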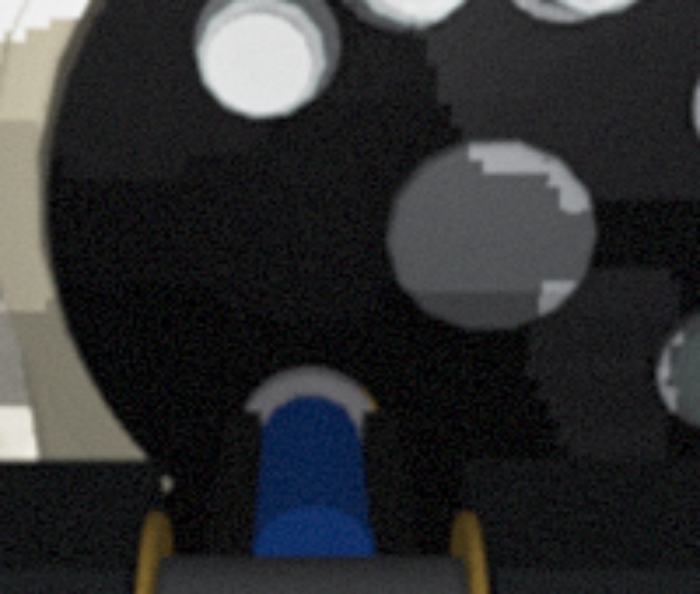

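Hard stop at 0.0735 (12.9 mm below the ring contact, 13 expected), so the flange is flush. Relaxing, opening and withdrawing.

Call:
move_arm:
  jaw: [230,170,150,150,150]
  slide:
    - [-0.04,0.03,-0.1]
    - [0,0,0]
    - [0,0,0]
    - [0,0,0]
    - [0,0,0]
  dr:
    - [0,0,0]
    - [0,0,0]
    - [0,0,0]
    - [0,0,0]
    - [0,0,0]

```text
time: 17.35
position: [0.5115, 0.1251, 0.0731]
tool_rot: [-3.141, -0.001, 0.001]
ft_force: [-0.2, -0.4, -0.3]
grip_width: 0.386
```

Call:
move_arm:
  jaw: [150,150,150,150,150]
  slide:
    - [0,0,-0.5]
    - [0,0,-2]
    - [0,0,-3]
    - [0,0,-4]
    - [0,0,-2]
  dr:
    - [0,0,0]
    - [0,0,0]
    - [0,0,0]
    - [0,0,0]
    - [0,0,0]

```text
time: 17.85
position: [0.5131, 0.1256, 0.1922]
tool_rot: [-3.141, -0.001, -0.007]
ft_force: [0.5, 0.2, 0.0]
grip_width: 0.414
```

```bash
python3 - <<'E'
from h import *
s=get_state();print(s["time"],s["position"],s["grip_width"],s["ft_force"])
im,d=get_image("wrist");K,E=ext("wrist",s); cv2.imwrite("pics/w8.png",im[:,:,::-1])
im2,_=get_image("scene"); cv2.imwrite("pics/s8.png",cv2.resize(im2[160:280,120:400],None,fx=2.8,fy=2.8)[:,:,::-1])
hsv=cv2.cvtColor(im,cv2.COLOR_RGB2HSV)
m=cv2.inRange(hsv,(105,110,30),(130,255,255))
k,l,st,ce=cv2.connectedComponentsWithStats(m)
for i in range(1,k):
    if st[i,4]>60:
        P=cloud(K,E,d,l==i);print(ce[i],np.median(P,0),P[:,2].max(),np.percentile(P[:,2],[5,95]),P[P[:,2]>.098].mean(0) if (P[:,2]>.098).any() else 0)
E
```

```text
17.85 [0.51310339 0.12562659 0.19216216] 0.4135187527657573 [0.49038357 0.19592588 0.04333674]
[279.24903475 216.02509653] [0.51585045 0.12486914 0.10118776] 0.10392546916350265 [0.05821731 0.1027992 ] [0.51378281 0.12449981 0.10178626]
```

View pics/w8.png

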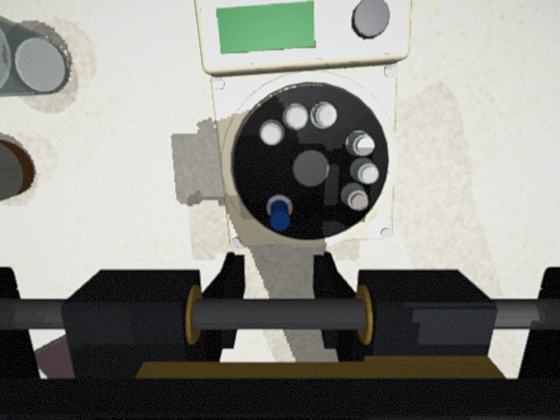

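View pics/s8.png

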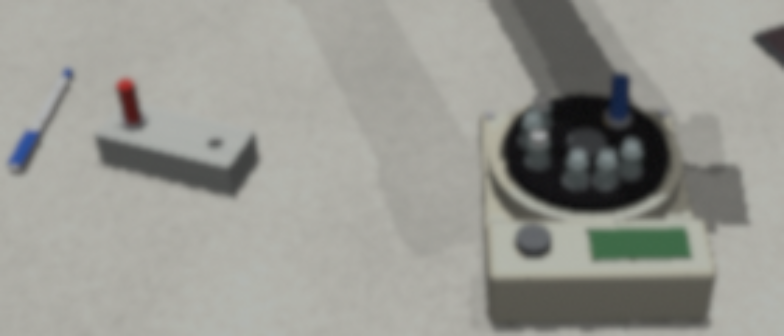

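The pin stands upright at (279,214) in the wrist view. Its knob top is at z≈0.102, exactly the expected 0.058+0.004+0.040. The stud and marker are unmoved and the gripper is clear. One settling row, then I hand in.

Call:
move_arm:
  jaw: [150,150,150]
  slide:
    - [0,0,0]
    - [0,0,0]
    - [0,0,0]
  dr:
    - [0,0,0]
    - [0,0,0]
    - [0,0,0]

```text
time: 18.25
position: [0.5109, 0.1247, 0.1872]
tool_rot: [3.141, 0.001, -0.004]
ft_force: [-0.2, -0.6, -0.4]
grip_width: 0.411
```

```bash
python3 -c "
from bench import *
print(close_job())"
```

```text
the job is handed in; nothing more can be done
None
```

I locked the carousel and handed the job in at about 18 s. The handing-in call gives no verdict, so I can't say whether it was judged a pass.

- **Search:** I took the blue-knobbed pin from the block, set it in the yellow-ringed hole, and swept counter-clockwise at about 4–7 N of downward force. The tip first caught at a world angle of about 2.56 rad, slightly past the bore, so I eased back to about 2.49 rad (roughly 2.42 rad of joint angle). There it dropped 5 mm onto the plug.
- **Pressing home:** I pushed the plug down 8 mm to a hard stop, with a peak vertical force of about 11 N. The stop came 12.9 mm below the ring contact (13 mm expected). I then released and withdrew.
- **Last checks:** The knob top measured z ≈ 0.102 m, which is what a flush flange gives. In the pictures the pin stands upright and the gripper is clear of it, and the stud and marker look unmoved. I saw no sign that the beaker or jar moved, but did not measure them.
- **Disagreement:** The bore's joint angle comes out just beyond the stated 2.4 rad upper limit. My estimate of the dock's yaw is good to only about a degree, so this is within measuring error.

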